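# Move three samples on by one station

## Robot

A 7-joint arm with a two-finger parallel gripper is mounted at the origin on the work surface. World frame = base frame: x ahead of the robot, y to its left, z up, the work surface at z = 0. Lengths are in m, angles in rad, forces in N, time in s.
With the tool pointing down it reaches from about 0.35 to 0.9 m from the base axis. Payload 8.1 kg.
Tool frame: the origin (TCP) lies between the finger pads; the fingertips stand 22 mm ahead of it and the grasp point (between the pads) lies 3 mm ahead of it (arm.tip_reach is the distance from the TCP to the fingertips, in m); z points along the fingers, y is the line along which they close (so a half turn about z gives the same grasp; the last joint's range is limited). The gripper opens to 92 mm and grips with 3 to 60 N. Pads are 19 mm wide; open, the fingers measure 130 mm over their backs; the gripper's body (75 mm by 190 mm) begins 47 mm behind the grasp point.
Start: joints at [-1.377, 0.434, 0.025, 1.573, -0.012, 1.134, -0.075], TCP at [0.183, 0.598, 0.249] pointing down, gripper open.
Joint ranges: [-2.62, 2.62], [-0.44, 2.09], [-1.27, 1.32], [0.08, 2.57], [-1.32, 4.46], [0.12, 2], [-2.74, 2.74]. Speed limits (rad/s): [2.22, 2.22, 3.01, 3.01, 3.14, 3.14, 3.14].

## Interface

Orientations are given as a rotation vector (axis times angle).
In Python, from cell import telemetry, vision, job, arm gives the robot as it stands. The module is installed in compiled form; this text tells all that it offers.
- The arm moves only by the shell command python3 -m creep 'ROWS' [FORCE]. ROWS is text: rows parted by semicolons, each of 7 numbers parted by spaces: the finger opening in cm, from 0 to 9.18, then the shift along the tool's x, y, z in cm, then the turn, a rotation vector about the tool's x, y, z in degrees. A call has 1 to 5 rows; each row is the pose to reach, as a shift and turn from the pose commanded when the call began, along the tool's axes at that moment; what a row does not reach only later rows make up. A row lasts 1/8 s, in which the tool goes at most 62.5 mm and 10.7 degrees, less where a joint would pass 70% of its speed; a pose out of reach is approached as far as the arm can. A call with a gripper value outside its range is refused whole. The fingers move at their own pace and stop on an object; FORCE is the grip in N (left out, the last holds). Time passes only in rows, so rows that repeat a pose let the fingers close. It gives the time, the measured TCP pose, the force, the opening and the grip force at its end, in the units of the state.
- telemetry.observe(): the state, without advancing time (a new reading comes with each control period).
- vision.get_image(name): name is "side" or "top" or "wrist"; returns the picture (400x640x3 uint8, red, green, blue); there is no depth.
- vision.camera_info(name): a dict with "fov_y" (degrees; the focal length in pixels is half the picture's height over the tangent of half this angle, whatever the lens; pixels are square), "cx", "cy" (the principal point, pixels), "extrinsics" (4x4, takes a point from camera to world coordinates). Camera axes: x right, y down, z forward; pixel columns grow to the right and rows downward; lengths in m; the calibration is good to about 2 mm. A picture is of the moment at which its call begins: read the wrist's pose just before it. camera_info takes no time and is no camera call; for the wrist camera it gives the pose at the moment of the call.
- job.sign_off(): hands the job in; it is judged then, once.
The state is a dict: "clock": time; "joints": joint angles; "dq": joint speeds; "joint_efforts": joint torques, N m; "position": TCP position; "ee_rot": TCP orientation; "force": force on the tool from outside, world axes, zero at the start; "ft_torque": the same for the moment, N m; "width": opening from 0.0 (shut) to 1.0 (fully open); "gripper_force": force on a finger pad.
Only numpy, scipy, OpenCV 4.12 (cv2) and the standard library are available. Lean on these libraries where they do the work, as an engineer would, in place of code of your own. Each camera call takes 0.05 s, during which the arm holds its last target. There are 200 camera calls.

## Task

Move the three samples on by one station: the shouldered bottle from the stirrer to the balance pan, the slim tube from the balance to the cold plate, and the squat jar from the cold plate to the stirrer, each standing upright in the middle of its new place. To make room, first let one of them wait on the empty cork stand, which is empty again at the end. Set everything down gently, never stand a sample on the bench or tip it over, and leave the tip box, the beaker and the brass weight where they are.

Things in the scene. Friction and masses are not known exactly. Their poses are not given: they have to be found in the camera images.
- bottle: Amber glass sample bottle with shoulders, 118 mm tall: straight round body 54 mm in diameter up to 76 mm, shoulder and neck (28 mm), then a blue screw cap 36 mm in diameter from 96 to 118 mm. About 0.22 kg. Starts on the stirrer. Origin: centre of its underside, z up along its axis; round, so its yaw means nothing. Loose.
- tube: Slim white plastic self-standing sample tube, 114 mm tall: foot ring 42 mm in diameter (lowest 12 mm), straight body 29 mm in diameter, blue cap 35 mm in diameter from 98 to 114 mm. About 0.07 kg. Starts on the balance. Origin: centre of its underside, z up along its axis; round, so its yaw means nothing. Loose.
- jar: Squat white plastic jar, 66 mm tall: round body 60 mm in diameter up to 46 mm, slightly narrower neck to 50 mm, blue cap 60 mm in diameter from 50 to 66 mm. About 0.16 kg. Starts on the cold plate. Origin: centre of its underside, z up along its axis; round, so its yaw means nothing. Loose.
- stirrer: Magnetic stirrer: white square box 116 x 116 mm with a flat square white ceramic top plate (104 x 104 mm, a thin grey circle in its middle), black knob at the front. The top plate is 45 mm above the bench. Fixed, elsewhere each run. Origin: at bench level below the centre of its top plate; z up, front towards -x.
- balance: Balance: flat grey body 152 x 124 mm, 26 mm high, reaching 96 mm to the front (with the display) and 56 mm to the back of the pan's centre; round steel pan 94 mm in diameter on a short stem. The pan's flat top is 40 mm above the bench and does not give. Fixed, elsewhere each run. Origin: at bench level below the centre of its pan; z up, front towards -x.
- coldplate: Cold plate: plain grey metal slab 110 x 110 mm on a finned base with two brass hose stubs at the back, flat top 35 mm above the bench. Fixed, elsewhere each run. Origin: at bench level below the centre of its top; z up, front towards -x.
- corkstand: Round cork stand, 100 mm in diameter (black foot, cork top 96 mm in diameter), flat top 30 mm above the bench, empty at the start. Fixed, elsewhere each run. Origin: at bench level below the centre of its top; z up, front towards -x.
- tipbox: Bystander, leave alone: grey box of yellow pipette tips, 82 (x) x 120 (y) x 50 mm. Loose. Origin: centre of its underside.
- beaker: Bystander, leave alone: open glass beaker, 60 mm in diameter, 70 mm tall. Loose. Origin: centre of its underside.
- weight: Bystander, leave alone: brass calibration weight with a knob, 32 mm in diameter, 52 mm tall. Loose. Origin: centre of its underside.
Things that resemble listed ones, but are neither listed nor needed, are in the scene too. Leave any pink or purple look-alike of the tube alone.

How it is judged:
By the outcome, as a careful person would: the job done as asked, in the order asked, and still so for the second after the job is handed in, with the robot touching nothing.
It also fails if it takes over 112 s, if anything falls off the work surface, if the arm or the gripper's body presses on something with over 40 N, if the wrist force passes 120 N, or if a joint passes its speed limit or range.

## Working session

There is one attempt and no reset: what is moved stays moved. The work goes in short steps, Python scripts to look and compute and a shell command to move; the robot and the scene stay as the last step left them, time stands still between calls to the robot, and variables do not carry over. Pictures are saved under pics/ and viewed, at most 14 in all, crops included, and the job is handed in when it is done.

```bash
mkdir -p pics; cat > h.py <<'E'
import numpy as np, cv2
from cell import telemetry, vision, job, arm
from scipy.spatial.transform import Rotation as R
def K(n):
    c=vision.camera_info(n); f=200/np.tan(np.radians(c["fov_y"])/2); return f,c["cx"],c["cy"],np.array(c["extrinsics"])
def ray(n,u,v,z):
    f,cx,cy,E=K(n); d=E[:3,:3]@np.array([(u-cx)/f,(v-cy)/f,1]); o=E[:3,3]; return o+d*(z-o[2])/d[2]
def proj(n,p):
    f,cx,cy,E=K(n); q=E[:3,:3].T@(np.array(p)-E[:3,3]); return np.array([cx+f*q[0]/q[2],cy+f*q[1]/q[2]])
def snap(n,name):
    im=vision.get_image(n); cv2.imwrite(f"pics/{name}.png",im[:,:,::-1]); return im
def rel(target):
    s=telemetry.observe(); return R.from_rotvec(s["ee_rot"]).as_matrix().T@(np.array(target)-s["position"])*100
E
python3 - <<'E'
from h import *
print(telemetry.observe(), arm.tip_reach)
for n in ("side","top","wrist"):
    snap(n,n+"0"); print(n,vision.camera_info(n))
a=[cv2.imread(f"pics/{n}0.png") for n in ("side","top")]
E
```

```text
{'clock': 0.0, 'joints': array([-1.37660323,  0.43524062,  0.02494898,  1.5740925 , -0.01158095,
        1.13400359, -0.07509334]), 'dq': array([ 0.00153494,  0.0001204 ,  0.00021716,  0.00075768,  0.00068416,
        0.00061661, -0.00023336]), 'joint_efforts': array([ 1.17496766e-03, -6.67851162e+01,  9.85190570e-01, -3.14457786e+01,
       -6.06796495e-02,  4.28510341e-02,  1.59256829e-04]), 'position': array([0.18268899, 0.59720333, 0.2479355 ]), 'ee_rot': array([-4.64531309e-01, -3.10697227e+00,  2.50884671e-03]), 'force': array([ 0.29300524, -0.2421009 , -0.88843747]), 'ft_torque': array([ 0.0031054 ,  0.01148884, -0.00488609]), 'gripper_force': 0.0, 'width': 0.998449213450061} 0.022
side {'fov_y': 48.60415297393031, 'cx': 315.28622108967306, 'cy': 196.81984751808727, 'extrinsics': array([[-0.94924086, -0.20370468,  0.23967935,  0.30708716],
       [-0.31454789,  0.61760887, -0.72084597,  0.77078036],
       [-0.0011884 , -0.75964708, -0.65033445,  0.72623346],
       [ 0.        ,  0.        ,  0.        ,  1.        ]])}
top {'fov_y': 57.042818319656206, 'cx': 318.38040945995147, 'cy': 198.44051777181414, 'extrinsics': array([[-0.00679704, -0.99850542,  0.05422838,  0.49080465],
       [-0.99984783,  0.00591489, -0.01641119,  0.03661049],
       [ 0.01606591, -0.05433168, -0.99839369,  1.02823713],
       [ 0.        ,  0.        ,  0.        ,  1.        ]])}
wrist {'fov_y': 66.37366527491346, 'cx': 323.6005090185642, 'cy': 203.21530145482663, 'extrinsics': array([[ 0.29208007,  0.91383821,  0.28211514,  0.10572392],
       [ 0.95639306, -0.27869919, -0.08740182,  0.62040382],
       [-0.00124586,  0.29534129, -0.955391  ,  0.38444819],
       [ 0.        ,  0.        ,  0.        ,  1.        ]])}
```

View pics/top0.png

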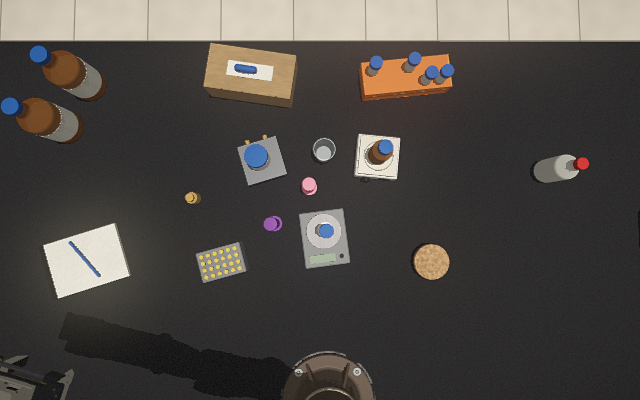

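View pics/side0.png

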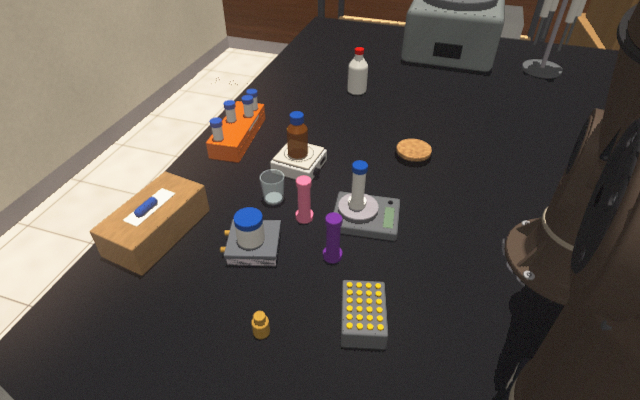

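The top view shows:
- Stirrer at about (378,157), with the bottle cap at (386,147).
- Balance pan at (324,231), with the tube cap at (326,231).
- Cold plate at (262,160), with the jar cap at (256,156).
- Cork stand at (431,262).

**Tube candidates:** white-bodied at (326,231) on the pan, pink at (309,186), purple at (272,224), and four rack tubes at (375–447, 60–75). The white one with a blue cap on the balance fits the description. I'll confirm it in a crop.

```bash
python3 - <<'E'
from h import *
im=cv2.imread("pics/top0.png"); hsv=cv2.cvtColor(im,cv2.COLOR_BGR2HSV)
def cs(m,amin):
    c,_=cv2.findContours(m,cv2.RETR_EXTERNAL,cv2.CHAIN_APPROX_NONE); return [k for k in c if cv2.contourArea(k)>amin]
blue=cv2.inRange(hsv,(100,140,60),(125,255,255))
for k in cs(blue,40):
    (u,v),r=cv2.minEnclosingCircle(k)
    if 120<v<260 and u>100:
        z={'b':.163,'t':.154,'j':.101}['j' if u<290 else 't' if v>200 else 'b']
        print("cap",(u,v),r,ray("top",u,v,z))
# plates
m=(hsv[...,2]>75).astype(np.uint8)*255
for k in cs(m,250):
    rc=cv2.minAreaRect(k); (u,v)=rc[0]
    if 120<v<300 and u>150: print("blob",np.round(rc[0],1),np.round(rc[1],1),round(rc[2],1))
cork=cv2.inRange(hsv,(5,60,90),(22,220,255))
for k in cs(cork,300):
    (u,v),r=cv2.minEnclosingCircle(k); print("cork?",u,v,r,ray("top",u,v,.03))
for n,z,uv in(("stirrer",.045,(378,157)),("pan",.04,(324,231)),("cold",.035,(262,160)),("beaker",.07,(324,149)),("pink",.114,(309,185)),("purple",.114,(272,224)),("rackcap",.1,(415,59)),("rackcap",.1,(376,62)),("box",.08,(297,104)),("weight",.05,(192,198)),("tipbox",.05,(246,245))): print(n,ray("top",*uv,z).round(3))
crop=cv2.resize(im[110:290,180:460],None,fx=2.8,fy=2.8,interpolation=cv2.INTER_CUBIC); cv2.imwrite("pics/crop1.png",crop)
E
```

```text
cap (326.0, 230.5) 6.800835609436035 [0.46212753 0.00470542 0.154     ]
cap (255.1887664794922, 155.54322814941406) 11.599156379699707 [0.6509165  0.18068685 0.101     ]
cap (385.1000061035156, 146.6999969482422) 7.300779819488525 [ 0.66017927 -0.13725764  0.163     ]
blob [431.5 261.5] [35. 35.] 90.0
blob [220.5 262. ] [30.6 45.9] 74.5
blob [324. 238.] [55.6 45.1] 82.4
blob [561.2 167.5] [25.3 55.9] 78.7
blob [323.8 148.8] [21.9 22.6] 45.0
blob [260.9 158.2] [44.5 40.7] 73.1
blob [376.8 156.5] [43.8 43.9] 5.7
cork? 335.5 383.0 40.77079772949219 [ 0.0556028  -0.02178538  0.03      ]
cork? 431.0 261.58929443359375 18.12932777404785 [ 0.37216409 -0.28328672  0.03      ]
cork? 34.56756591796875 115.0 18.675073623657227 [0.77659506 0.78974469 0.03      ]
cork? 405.0 77.0 48.76483917236328 [ 0.88135034 -0.22267756  0.03      ]
cork? 61.10288619995117 66.38447570800781 18.460506439208984 [0.91148756 0.72261621 0.03      ]
cork? 250.5 74.0 51.00254821777344 [0.89001005 0.20519137 0.03      ]
stirrer [ 0.655 -0.141  0.045]
pan [0.457 0.006 0.04 ]
cold [0.65  0.172 0.035]
beaker [0.673 0.005 0.07 ]
pink [0.574 0.045 0.114]
purple [0.478 0.137 0.114]
rackcap [ 0.902 -0.231  0.1  ]
rackcap [ 0.894 -0.13   0.1  ]
box [0.79  0.075 0.08 ]
weight [0.547 0.355 0.05 ]
tipbox [0.422 0.212 0.05 ]
```

View pics/crop1.png

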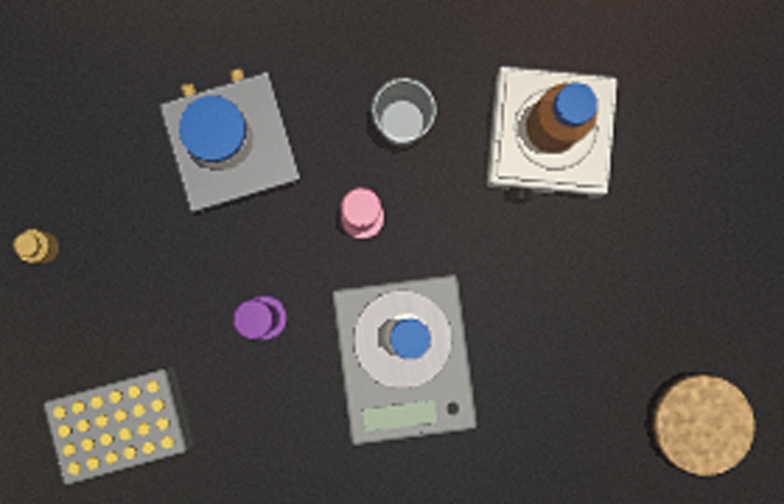

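The crop confirms it: the white tube with a blue cap is on the pan (cap at crop 410,339), and the pink and purple look-alikes stand off to the side. I'll park the tube on the cork stand first, so I'm moving above it now.

```bash
python3 -m creep '9.1 -8 -9 0 0 0 -5; 9.1 -18 -20 0 0 0 -10; 9.1 -24 -26 0 0 0 -17; 9.1 -28 -31 0 0 0 -17; 9.1 -32 -35 0 0 0 -17' 15
python3 - <<'E'
from h import *
s=telemetry.observe(); print(s["clock"],s["position"],s["ee_rot"],s["joints"].round(2),rel([.462,.0047,.25]))
E
```

```text
clock: 0.78
position: [0.3169, 0.3131, 0.2487]
ee_rot: [0.0, 3.141, 0.0]
force: [1.8, 0.0, 0.7]
width: 0.99
gripper_force: 0.0
0.775 [0.31689796 0.3130634  0.24871841] [4.37088898e-04 3.14146610e+00 2.34353226e-04] [-0.95  0.14  0.06  1.99 -0.01  1.01  0.68] [-14.51880064 -30.83228141  -0.13092343]
```

```bash
python3 -m creep '9.1 -3 -6 0 0 0 0; 9.1 -6 -12 0 0 0 0; 9.1 -9 -18 0 0 0 0; 9.1 -11 -23 0 0 0 0; 9.1 -13 -28 0 0 0 0' >/dev/null; python3 -m creep '9.1 -0.5 -1 0 0 0 0; 9.1 -0.5 -1 0 0 0 0;9.1 -0.5 -1 0 0 0 0'
python3 - <<'E'
from h import *
im=snap("wrist","w1"); s=telemetry.observe(); print(s["clock"],s["position"],s["ee_rot"],s["joints"].round(2),rel([.462,.0047,.25]))
print("proj tube",proj("wrist",[.462,.0047,.154]),"pan",proj("wrist",[.457,.006,.04]))
E
```

```text
clock: 1.78
position: [0.4507, 0.0267, 0.2485]
ee_rot: [0.003, -3.141, -0.001]
force: [1.2, -0.0, 1.0]
width: 0.992
gripper_force: 0.0
1.825 [0.45078301 0.02678075 0.24858648] [ 3.94651657e-03 -3.14110077e+00 -6.96753979e-04] [-0.48  0.15  0.35  2.   -0.06  1.01  1.47] [-1.11607732 -2.21082317 -0.14287996]
proj tube [296.83520909 227.28348079] pan [306.01567517 186.95921839]
```

View pics/w1.png

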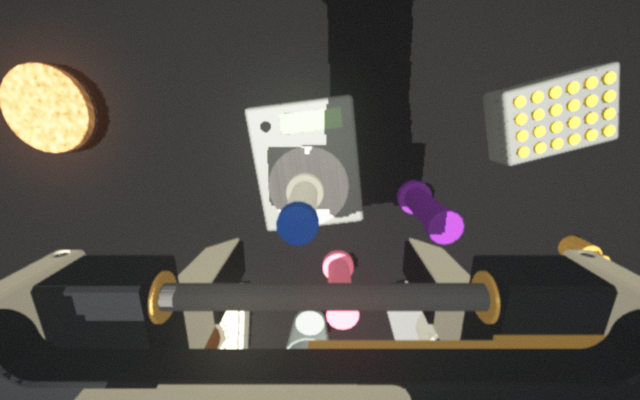

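The wrist view shows the tube cap at (298,223) and the pan centre at (307,186). Both agree with the predicted (297,227) and (306,187), so I'm descending onto the cap.

```bash
python3 -m creep '6 -0.6 -1.1 0 0 0 0; 6 -1.1 -2.2 1.5 0 0 0; 6 -1.1 -2.2 4 0 0 0; 6 -1.1 -2.2 6.5 0 0 0; 6 -1.1 -2.2 8.5 0 0 0'>/dev/null; python3 -m creep '6 0 0 0.8 0 0 0; 6 0 0 1.5 0 0 0;6 0 0 1.5 0 0 0;6 0 0 1.5 0 0 0'
python3 - <<'E'
from h import *
print(rel([.462,.0047,.148]))
E
```

```text
clock: 2.95
position: [0.4626, 0.0031, 0.1492]
ee_rot: [0.0, 3.141, 0.0]
force: [-0.4, -0.3, 0.8]
width: 0.653
gripper_force: 0.0
[0.06361814 0.15604816 0.12231946]
```

```bash
python3 -m creep '5 0 0.15 0.1 0 0 0; 4.2 0 0.15 0.1 0 0 0; 3.7 0 0.15 0.1 0 0 0; 3 0 0.15 0.1 0 0 0; 3 0 0.15 0.1 0 0 0' 15; python3 -m creep '3 0 0 0 0 0 0; 3 0 0 -0.3 0 0 0; 3 0 0 -1 0 0 0; 3 0 0 -2 0 0 0; 3 0 0 -3.5 0 0 0'
python3 - <<'E'
from h import *
print(rel([.372,-.283,.2]),telemetry.observe()["joints"].round(2))
E
```

```text
clock: 3.58
position: [0.4623, 0.0046, 0.1478]
ee_rot: [0.0, 3.141, 0.0]
force: [0.6, 1.5, 1.3]
width: 0.377
gripper_force: 15.0
clock: 4.2
position: [0.4621, 0.0046, 0.1835]
ee_rot: [-0.0, -3.141, 0.0]
force: [0.1, 0.1, 0.0]
width: 0.375
gripper_force: 15.0
[  9.00889995 -28.76101355  -1.64991829] [-0.42  0.25  0.36  2.06 -0.12  0.85  1.57]
```

```bash
python3 -m creep '3 0.5 -1.5 -1.6 0 0 0; 3 1.5 -4.5 -1.6 0 0 0; 3 2.7 -8.5 -1.6 0 0 0; 3 3.9 -12.5 -1.6 0 0 0; 3 5.1 -16.5 -1.6 0 0 0' >/dev/null;  python3 -m creep '3 1.2 -4 0 0 0 0; 3 2.4 -7.5 0 0 0 0; 3 3.2 -10 0 0 0 0; 3 3.7 -11.6 0 0 0 0; 3 3.9 -12.2 0 0 0 0'
python3 - <<'E'
from h import *
im=snap("side","s2"); snap("top","t2")
cv2.imwrite("pics/c2.png",np.hstack([cv2.imread("pics/s2.png")[60:260,200:520],cv2.imread("pics/t2.png")[120:320,290:610]]))
print(rel([.372,-.283,.138]),telemetry.observe()["joints"].round(2))
E
```

```text
clock: 5.45
position: [0.3711, -0.2839, 0.1994]
ee_rot: [0.004, 3.141, -0.001]
force: [0.1, -0.1, -1.2]
width: 0.375
gripper_force: 15.0
[-3.26540032e-02  1.41962129e-04  6.11222785e+00] [ 0.1   0.24  0.54  2.04 -0.16  0.89  2.29]
```

View pics/c2.png

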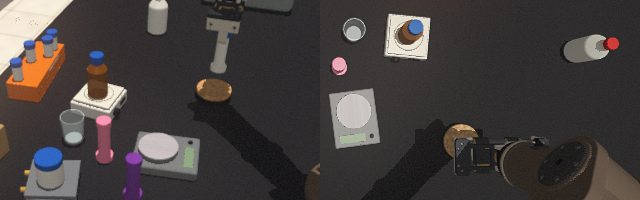

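The tube hangs upright above the cork stand (tube at 218,55 and cork at 214,90 in the left half), and the pan is clear. I'll lower it gently.

```bash
python3 -m creep '3 0 0 1.5 0 0 0; 3 0 0 3 0 0 0; 3 0 0 4.5 0 0 0; 3 0 0 5.2 0 0 0; 3 0 0 5.6 0 0 0' >/dev/null; python3 -m creep '3 0 0 0.2 0 0 0; 3 0 0 0.35 0 0 0; 3 0 0 0.45 0 0 0; 3 0 0 0.5 0 0 0; 3 0 0 0.5 0 0 0'
python3 - <<'E'
from h import *
print(rel([.372,-.283,.138]))
im=cv2.imread("pics/t2.png"); hsv=cv2.cvtColor(im,cv2.COLOR_BGR2HSV)
g=cv2.GaussianBlur(im[...,0],(3,3),0)[195:275,285:365]
print(im[231,[296,302,306,310,324,338,342,346,350]])
c=cv2.HoughCircles(g,cv2.HOUGH_GRADIENT,1,20,param1=80,param2=12,minRadius=15,maxRadius=21); print(c)
for u,v,r in c[0][:3]: print(ray("top",u+285,v+195,.04))
E
```

```text
clock: 6.8
position: [0.3723, -0.2824, 0.1378]
ee_rot: [0.0, 3.141, -0.0]
force: [0.4, 0.5, -1.1]
width: 0.377
gripper_force: 15.0
[ 0.02965089 -0.06208831 -0.01969408]
[[ 56  57  59]
 [157 161 162]
 [155 155 161]
 [195 197 202]
 [196 198 203]
 [194 197 203]
 [156 160 161]
 [ 61  62  61]
 [ 51  51  56]]
[[[34.5 35.5 20.4]]]
[0.4585155  0.01795303 0.04      ]
```

```bash
python3 -m creep '3 0 0 0.05 0 0 0; 3 0 0 0.1 0 0 0; 3 0 0 0.1 0 0 0'; python3 - <<'E'
from h import *
im=cv2.imread("pics/t2.png")
m=np.zeros(im.shape[:2],np.uint8); m[200:262,300:350]=(im[200:262,300:350,0]>176)*255
c,_=cv2.findContours(m,cv2.RETR_EXTERNAL,cv2.CHAIN_APPROX_NONE); k=max(c,key=cv2.contourArea); (u,v),r=cv2.minEnclosingCircle(k); print(u,v,r,cv2.contourArea(k),ray("top",u,v,.04))
M=cv2.moments(k); print(ray("top",M['m10']/M['m00'],M['m01']/M['m00'],.04))
E
```

```text
clock: 7.18
position: [0.3729, -0.2826, 0.1377]
ee_rot: [0.0, 3.14, -0.0]
force: [-2.1, 3.2, 14.1]
width: 0.376
gripper_force: 15.0
323.3987731933594 230.91294860839844 17.31303596496582 883.5 [0.45733709 0.00752101 0.04      ]
[0.45774559 0.00751535 0.04      ]
```

```bash
python3 -m creep '3.3 0 0 -0.08 0 0 0; 3.6 0 0 -0.08 0 0 0; 4.2 0 0 -0.08 0 0 0; 5 0 0 -0.08 0 0 0; 6 0 0 -0.08 0 0 0';  python3 -m creep '7 0 0 -1 0 0 0; 7 0 0 -3 0 0 0; 7 0 0 -5.5 0 0 0; 7 0 0 -8.5 0 0 0; 7 0 0 -10.5 0 0 0'
python3 - <<'E'
from h import *
print(rel([.660,-.1373,.25]),telemetry.observe()["joints"].round(2))
E
```

```text
clock: 7.8
position: [0.3722, -0.2823, 0.1374]
ee_rot: [-0.0, -3.141, -0.0]
force: [0.0, 0.1, -0.1]
width: 0.608
gripper_force: 0.0
clock: 8.43
position: [0.3724, -0.2827, 0.2445]
ee_rot: [0.001, 3.14, -0.001]
force: [0.1, -0.7, -1.0]
width: 0.763
gripper_force: 0.0
[-28.75518607  14.55269111  -0.51996126] [ 0.06  0.18  0.56  1.98 -0.12  1.    2.25]
```

Next, the bottle.

```bash
python3 -m creep '7 -4 2 -0.5 0 0 0; 7 -9 4.5 -0.5 0 0 0; 7 -14 7 -0.5 0 0 0; 7 -19 9.5 -0.5 0 0 0; 7 -23 11.5 -0.5 0 0 0' >/dev/null;  python3 -m creep '7 -2 1 0 0 0 0; 7 -3 1.5 0 0 0 0; 7 -3 1.5 0 0 0 0; 7 -3 1.5 0 0 0 0'
python3 - <<'E'
from h import *
im=snap("wrist","w3"); snap("top","t3")
print(rel([.660,-.1373,.173]),proj("wrist",[.660,-.1373,.163]),proj("wrist",[.655,-.141,.045]),telemetry.observe()["joints"].round(2))
print("cork tube",proj("top",[.372,-.2827,.144]),"corkctr",proj("top",[.372,-.283,.03]))
cv2.imwrite("pics/c3.png",np.hstack([cv2.imread("pics/w3.png"),cv2.resize(cv2.imread("pics/t3.png")[225:295,400:470],(400,400))])[:,200:])
E
```

```text
clock: 9.55
position: [0.6312, -0.1535, 0.2479]
ee_rot: [-0.003, -3.141, 0.001]
force: [-0.3, -0.4, -0.6]
width: 0.762
gripper_force: 0.0
[-2.85811907  1.61294558  7.49455345] [344.44931147 252.08034446] [334.72262823 202.61845167] [-0.14  0.5   0.46  1.54 -0.23  1.16  1.93]
cork tube [446.06175204 267.22742785] corkctr [430.89596466 261.6513616 ]
```

View pics/c3.png

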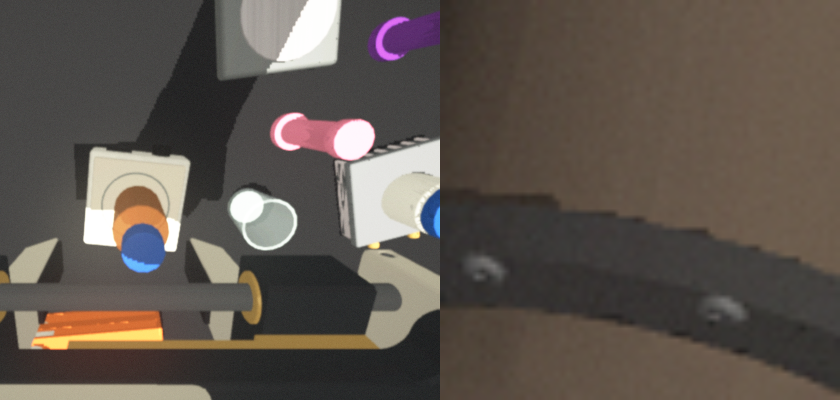

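The wrist view shows the bottle cap at (343,247), with the disc predicted at (344,252), and the stirrer circle at (335,203), which matches. I'm descending onto the cap.

```bash
python3 -m creep '6.5 -1.4 0.8 0 0 0 0; 6 -2.85 1.6 1.5 0 0 0; 6 -2.85 1.6 4 0 0 0; 6 -2.85 1.6 6.5 0 0 0; 6 -2.85 1.6 8 0 0 0' >/dev/null;  python3 -m creep '6 0 0 0.8 0 0 0; 6 0 0 1.3 0 0 0; 6 0 0 1.3 0 0 0;6 0 0 1.3 0 0 0'
python3 - <<'E'
from h import *
print(rel([.660,-.1373,.155]))
E
```

```text
clock: 10.78
position: [0.6612, -0.1365, 0.1553]
ee_rot: [0.0, 3.14, -0.0]
force: [-0.2, -0.2, -0.4]
width: 0.655
gripper_force: 0.0
[ 0.11526147 -0.07801833  0.03023172]
```

```bash
python3 -m creep '5 0.1 -0.08 0 0 0 0; 4.3 0.1 -0.08 0 0 0 0; 3.8 0.1 -0.08 0 0 0 0; 3 0.1 -0.08 0 0 0 0; 3 0.1 -0.08 0 0 0 0' 25; python3 -m creep '3 0 0 0 0 0 0; 3 0 0 -0.3 0 0 0; 3 0 0 -1 0 0 0; 3 0 0 -2.5 0 0 0; 3 0 0 -4.5 0 0 0';  python3 -m creep '3 0 0 -2 0 0 0; 3 0 0 -4 0 0 0; 3 0 0 -5 0 0 0; 3 0 0 -5 0 0 0'
python3 - <<'E'
from h import *
print(rel([.4575,.0075,.255]))
E
```

```text
clock: 11.4
position: [0.6598, -0.1374, 0.1546]
ee_rot: [0.001, 3.141, -0.0]
force: [-0.1, -0.7, -0.0]
width: 0.381
gripper_force: 25.0
clock: 12.02
position: [0.6597, -0.1372, 0.2006]
ee_rot: [-0.0, -3.141, -0.0]
force: [-0.3, -0.2, -1.9]
width: 0.383
gripper_force: 25.0
clock: 12.52
position: [0.6601, -0.1373, 0.2505]
ee_rot: [0.0, 3.14, -0.0]
force: [0.8, 0.3, -2.5]
width: 0.382
gripper_force: 25.0
[20.25847666 14.4801927  -0.48132858]
```

```bash
python3 -m creep '3 1.2 0.8 0 0 0 0; 3 3.8 2.7 0 0 0 0; 3 7 5 0 0 0 0; 3 10.2 7.3 0 0 0 0; 3 13.4 9.6 0 0 0 0' >/dev/null;  python3 -m creep '3 3 2.1 0 0 0 0; 3 5 3.6 0 0 0 0; 3 6.2 4.4 0 0 0 0; 3 6.85 4.85 0 0 0 0; 3 6.85 4.85 0 0 0 0'
python3 - <<'E'
from h import *
im=snap("side","s4"); print(rel([.4575,.0075,.1496])); 
cv2.imwrite("pics/c4.png",np.hstack([im[60:300,200:520,::-1],snap("wrist","w4")[100:340,150:470,::-1]]))
print(proj("wrist",[.4575,.0075,.04]))
E
```

```text
clock: 13.78
position: [0.4574, 0.0072, 0.2495]
ee_rot: [0.0, 3.141, -0.0]
force: [-0.1, -0.5, -2.1]
width: 0.386
gripper_force: 25.0
[0.03025401 0.05745225 9.99695063]
[324.64730054 181.08604583]
```

View pics/c4.png

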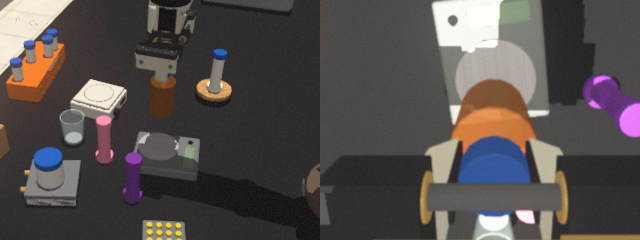

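The bottle hangs upright over the pan, whose centre is at wrist (325,180) against a predicted (325,181). The tube stands upright on the cork stand (217,70 in the crop). I'll lower the bottle.

```bash
python3 -m creep '3 0 0 1.5 0 0 0; 3 0 0 4 0 0 0; 3 0 0 6.5 0 0 0; 3 0 0 8.4 0 0 0; 3 0 0 9.3 0 0 0' >/dev/null; python3 -m creep '3 0 0 0.3 0 0 0; 3 0 0 0.4 0 0 0; 3 0 0 0.5 0 0 0; 3 0 0 0.6 0 0 0;3 0 0 0.6 0 0 0'
python3 - <<'E'
from h import *
print(rel([.4575,.0075,.1496]))
E
```

```text
clock: 15.12
position: [0.4573, 0.0074, 0.1507]
ee_rot: [0.0, 3.141, 0.0]
force: [-0.2, 0.2, -1.8]
width: 0.384
gripper_force: 25.0
[-0.01980314  0.01160408  0.10515162]
```

```bash
python3 -m creep '3 0 0 0.04 0 0 0; 3 0 0 0.08 0 0 0; 3 0 0 0.12 0 0 0; 3 0 0 0.12 0 0 0'
```

```text
clock: 15.62
position: [0.4574, 0.0073, 0.1494]
ee_rot: [0.0, 3.141, 0.0]
force: [-0.3, -0.4, 0.9]
width: 0.387
gripper_force: 25.0
```

Light contact, about 2.7 N of the weight taken up. Releasing.

```bash
python3 -m creep '3.5 0 0 0 0 0 0; 3.8 0 0 0 0 0 0; 4.4 0 0 0 0 0 0; 5.2 0 0 0 0 0 0; 6.2 0 0 0 0 0 0';  python3 -m creep '7 0 0 -1 0 0 0; 7 0 0 -3 0 0 0; 7 0 0 -5.5 0 0 0; 7 0 0 -8.5 0 0 0; 8 0 0 -10.5 0 0 0'
python3 - <<'E'
from h import *
print(rel([.651,.1807,.25]),telemetry.observe()["joints"].round(2))
E
```

```text
clock: 16.25
position: [0.4573, 0.0074, 0.1493]
ee_rot: [0.0, 3.142, 0.0]
force: [-0.2, 0.0, -0.1]
width: 0.63
gripper_force: 0.0
clock: 16.88
position: [0.4576, 0.0072, 0.2563]
ee_rot: [0.001, 3.14, 0.001]
force: [-0.2, 0.2, -0.5]
width: 0.829
gripper_force: 0.0
[-19.32804095  17.36233285   0.67387671] [-0.52  0.15  0.44  1.98 -0.07  1.03  1.53]
```

```bash
python3 -m creep '8 -3 2.7 0 0 0 0; 9.1 -7 6.3 0 0 0 0; 9.1 -11 10 0 0 0 0; 9.1 -14 13.5 0 0 0 0; 9.1 -16 16 0 0 0 0' >/dev/null;  python3 -m creep '9.1 -0.3 1.3 0.4 0 0 0; 9.1 -0.3 1.3 0.7 0 0 0; 9.1 -0.3 1.3 0.7 0 0 0'
python3 - <<'E'
from h import *
im=snap("wrist","w5"); snap("top","t5")
print(rel([.651,.1807,.066]),proj("wrist",[.651,.1807,.101]),proj("wrist",[.651,.1807,.035]),proj("wrist",[.65,.172,.035]),telemetry.observe()["joints"].round(2))
cv2.imwrite("pics/c5.png",np.hstack([im[100:400,150:550,::-1],cv2.resize(cv2.imread("pics/t5.png")[120:270,290:490],(400,300))]))
E
```

```text
clock: 17.88
position: [0.6196, 0.1788, 0.2474]
ee_rot: [-0.002, -3.141, 0.001]
force: [-0.4, 0.1, 0.8]
width: 0.992
gripper_force: 0.0
[-3.10253574  0.19403674 18.17960605] [326.00465639 226.37874016] [325.59676536 206.12724456] [318.33287788 205.34085855] [-0.62  0.48  0.39  1.54 -0.19  1.15  1.38]
```

View pics/c5.png

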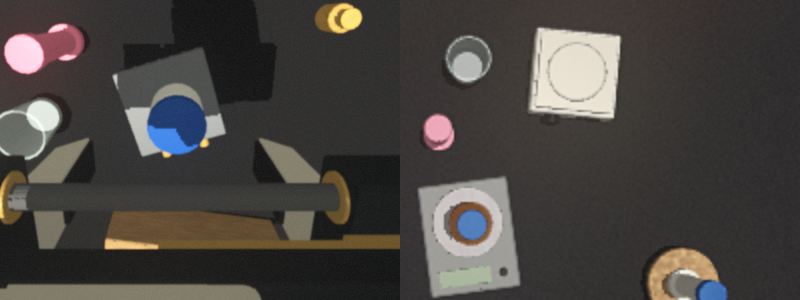

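The jar cap is at wrist (327,225), with (326,226) predicted. The bottle stands on the pan and the stirrer is clear. I'm descending over the jar with the gripper wide open.

```bash
python3 -m creep '9.1 -1.5 0.1 0 0 0 0; 9.1 -3.1 0.2 2 0 0 0; 9.1 -3.1 0.2 5 0 0 0; 9.1 -3.1 0.2 8.5 0 0 0; 9.1 -3.1 0.2 11 0 0 0' >/dev/null;  python3 -m creep '9.1 0 0 0.5 0 0 0; 9.1 0 0 0.5 0 0 0; 9.1 0 0 0.5 0 0 0'
python3 - <<'E'
from h import *
print(rel([.651,.1807,.068]))
im=cv2.imread("pics/t5.png"); m=np.zeros(im.shape[:2],np.uint8); m[125:190,345:410]=(im[125:190,345:410].min(2)>150)*255
k=max(cv2.findContours(m,cv2.RETR_EXTERNAL,cv2.CHAIN_APPROX_NONE)[0],key=cv2.contourArea); r=cv2.minAreaRect(k); print(r,ray("top",*r[0],.045),ray("top",378.5,156,.045))
E
```

```text
clock: 18.98
position: [0.6521, 0.1823, 0.1339]
ee_rot: [0.001, 3.139, 0.001]
force: [-0.2, -1.2, 0.1]
width: 0.991
gripper_force: 0.0
[ 0.12644042 -0.16440596  6.58891658]
((377.35247802734375, 156.1229705810547), (41.827510833740234, 41.64643859863281), 5.194429397583008) [ 0.65768203 -0.13956019  0.045     ] [ 0.658004   -0.14267213  0.045     ]
```

```bash
python3 -m creep '9.1 0.1 -0.15 1.5 0 0 0; 9.1 0.1 -0.15 3.2 0 0 0; 9.1 0.1 -0.15 4.9 0 0 0; 9.1 0.1 -0.15 6 0 0 0; 9.1 0.1 -0.15 6.5 0 0 0' >/dev/null;  python3 -m creep '9.1 0 0 0 0 0 0; 8 0 0 0 0 0 0; 7.2 0 0 0 0 0 0; 6.5 0 0 0 0 0 0;6.2 0 0 0 0 0 0' 20; python3 -m creep '5.5 0 0 0 0 0 0; 5.5 0 0 0 0 0 0; 5.5 0 0 0 0 0 0;5.5 0 0 0 0 0 0' 20
python3 - <<'E'
from h import *
print(rel([.651,.1807,.068]))
E
```

```text
clock: 20.23
position: [0.6504, 0.1808, 0.0675]
ee_rot: [0.0, 3.141, 0.0]
force: [-0.2, -0.2, 0.5]
width: 0.688
gripper_force: 0.0
clock: 20.72
position: [0.6504, 0.1809, 0.0675]
ee_rot: [0.0, 3.141, 0.0]
force: [0.1, 0.6, 1.9]
width: 0.654
gripper_force: 20.0
[-0.06476525 -0.02200309 -0.05353763]
```

```bash
python3 -m creep '5.5 0 0 -0.3 0 0 0; 5.5 0 0 -1 0 0 0; 5.5 0 0 -3 0 0 0; 5.5 0 0 -5.5 0 0 0; 5.5 0 0 -8 0 0 0'; python3 -m creep '5.5 0 0 -2 0 0 0; 5.5 0 0 -3 0 0 0; 5.5 0 0 -3.5 0 0 0; 5.5 0 -1.5 -3.5 0 0 0; 5.5 -0.1 -5 -3.5 0 0 0'
python3 - <<'E'
from h import *
print(rel([.658,-.142,.180]))
E
```

```text
clock: 21.35
position: [0.6506, 0.1807, 0.1496]
ee_rot: [0.001, 3.14, 0.0]
force: [-0.6, -0.4, -1.9]
width: 0.656
gripper_force: 20.0
clock: 21.98
position: [0.6506, 0.1313, 0.1813]
ee_rot: [0.004, -3.14, -0.0]
force: [-0.9, -0.0, -1.2]
width: 0.651
gripper_force: 20.0
[ -0.66800733 -27.33418167   0.12175614]
```

```bash
python3 -m creep '5.5 -0.1 -3.5 0 0 0 0; 5.5 -0.2 -7 0 0 0 0; 5.5 -0.3 -10.5 0 0 0 0; 5.5 -0.4 -14 0 0 0 0; 5.5 -0.5 -17.5 0 0 0 0'>/dev/null; python3 -m creep '5.5 0 -3.5 0 0 0 0; 5.5 0 -6.5 0 0 0 0; 5.5 0 -8.3 0 0 0 0; 5.5 -0.1 -9.3 0 0 0 0; 5.5 -0.1 -9.6 0 0 0 0'
python3 - <<'E'
from h import *
im=snap("wrist","w6"); t=snap("top","t6"); print(rel([.658,-.142,.0775]),proj("wrist",[.658,-.142,.045]))
cv2.imwrite("pics/c6.png",np.hstack([im[100:400,150:550,::-1],cv2.resize(t[120:270,220:420,::-1],(400,300))]))
E
```

```text
clock: 23.22
position: [0.6572, -0.1401, 0.182]
ee_rot: [-0.0, -3.141, -0.001]
force: [0.3, 0.5, -2.6]
width: 0.651
gripper_force: 20.0
[-0.06274084 -0.27172907 10.46437703] [321.2134749  199.83211996]
```

View pics/c6.png

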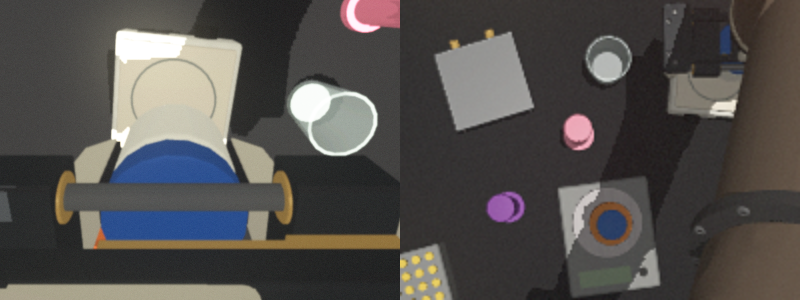

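The jar is held level. The stirrer circle centre reads wrist (324,200) against a predicted (321,200), so I'll aim for y ≈ -0.1405 and lower it. The cold plate is now empty, centred at top-view (262,160).

```bash
python3 -m creep '5.5 -0.05 -0.05 1.5 0 0 0; 5.5 -0.05 -0.05 4 0 0 0; 5.5 -0.05 -0.05 6.5 0 0 0; 5.5 -0.05 -0.05 8.5 0 0 0; 5.5 -0.05 -0.05 9.6 0 0 0'>/dev/null; python3 -m creep '5.5 0 0 0.3 0 0 0; 5.5 0 0 0.5 0 0 0; 5.5 0 0 0.6 0 0 0; 5.5 0 0 0.65 0 0 0; 5.5 0 0 0.65 0 0 0'
python3 - <<'E'
from h import *
print(rel([.658,-.1405,.0775]))
im=cv2.imread("pics/t6.png"); hsv=cv2.cvtColor(im,cv2.COLOR_BGR2HSV); m=np.zeros(im.shape[:2],np.uint8); m[130:190,232:292]=((im[130:190,232:292].min(2)>90)&(hsv[130:190,232:292,1]<50))*255
k=max(cv2.findContours(m,cv2.RETR_EXTERNAL,cv2.CHAIN_APPROX_NONE)[0],key=cv2.contourArea); r=cv2.minAreaRect(k); print(r,ray("top",*r[0],.035))
E
```

```text
clock: 24.58
position: [0.6579, -0.1408, 0.0801]
ee_rot: [0.0, 3.141, -0.0]
force: [0.6, -0.0, -2.4]
width: 0.65
gripper_force: 20.0
[-0.01205305  0.02550172  0.26155585]
((261.6605529785156, 160.20184326171875), (39.84557342529297, 40.228702545166016), 73.3007583618164) [0.64950979 0.17340664 0.035     ]
```

```bash
python3 -m creep '5.5 0 0 0.06 0 0 0; 5.5 0 0 0.12 0 0 0; 5.5 0 0 0.18 0 0 0; 5.5 0 0 0.23 0 0 0; 5.5 0 0 0.23 0 0 0'; python3 -m creep '5.5 0 0 0.03 0 0 0; 5.5 0 0 0.06 0 0 0; 5.5 0 0 0.06 0 0 0'
```

```text
clock: 25.2
position: [0.6577, -0.1407, 0.0775]
ee_rot: [0.0, 3.142, 0.0]
force: [0.2, -0.7, -0.9]
width: 0.65
gripper_force: 20.0
clock: 25.58
position: [0.6578, -0.1408, 0.0774]
ee_rot: [0.0, 3.141, 0.0]
force: [-1.6, 1.2, 6.1]
width: 0.655
gripper_force: 20.0
```

Contact made. I'm releasing and rising, then heading for the tube on the cork stand.

```bash
python3 -m creep '6 0 0 -0.03 0 0 0; 6.4 0 0 -0.03 0 0 0; 7 0 0 -0.03 0 0 0; 8 0 0 -0.03 0 0 0; 9.1 0 0 -0.03 0 0 0'; python3 -m creep '9.1 0 0 -0.03 0 0 0; 9.1 0 0 -1 0 0 0; 9.1 0 0 -3 0 0 0; 9.1 0 0 -6 0 0 0; 9.1 0 0 -10 0 0 0';  python3 -m creep '9.1 0 0 -4 0 0 0; 9.1 0 0 -7 0 0 0; 9.1 0 0 -7.5 0 0 0'
python3 - <<'E'
from h import *
print(rel([.3725,-.2825,.245]))
E
```

```text
clock: 26.2
position: [0.6577, -0.1407, 0.0771]
ee_rot: [-0.0, -3.142, -0.0]
force: [-0.1, -0.4, 0.7]
width: 0.929
gripper_force: 0.0
clock: 26.82
position: [0.6575, -0.1407, 0.1792]
ee_rot: [-0.0, -3.141, 0.0]
force: [0.1, -0.3, -0.0]
width: 0.991
gripper_force: 0.0
clock: 27.2
position: [0.6589, -0.1413, 0.2563]
ee_rot: [0.001, 3.136, -0.001]
force: [-0.7, -0.1, -0.6]
width: 0.989
gripper_force: 0.0
[ 28.64248152 -14.12865798   0.98071583]
```

```bash
python3 -m creep '9 4 -2 0 0 0 0; 8 9 -4.5 0.4 0 0 0; 7 14 -7 0.4 0 0 0; 7 19 -9.5 0.4 0 0 0; 7 23 -11.5 0.4 0 0 0' >/dev/null;  python3 -m creep '7 0.6 -0.3 0 0 0 0; 7 0.6 -0.3 0 0 0 0; 7 0.6 -0.3 0 0 0 0'
python3 - <<'E'
from h import *
im=snap("wrist","w7"); t=snap("side","s7"); print(rel([.3725,-.2825,.138]),proj("wrist",[.3725,-.2825,.144]),proj("wrist",[.372,-.283,.03]))
cv2.imwrite("pics/c7.png",np.hstack([im[50:350,150:550,::-1],cv2.resize(t[80:230,240:440,::-1],(400,300))]))
E
```

```text
clock: 28.2
position: [0.4229, -0.2579, 0.2481]
ee_rot: [-0.003, 3.141, 0.0]
force: [-0.5, 0.8, 0.6]
width: 0.764
gripper_force: 0.0
[ 5.02587652 -2.44775459 11.00093319] [292.88473311 149.35053233] [302.05667574 136.19214119]
```

View pics/c7.png

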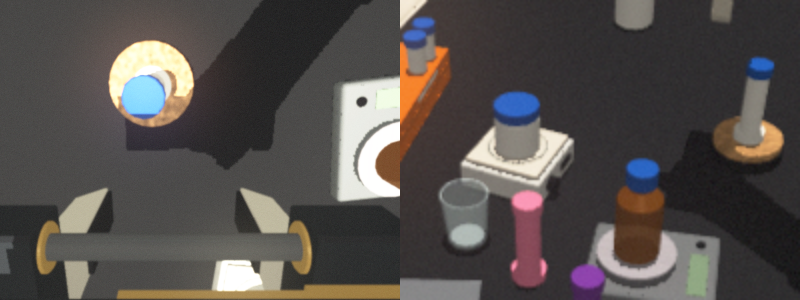

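The tube cap is at wrist (294,147), with (293,149) predicted, and both placed samples stand upright. I'll grasp the tube.

```bash
python3 -m creep '7 2.5 -1.2 0 0 0 0; 6.5 5 -2.4 1 0 0 0; 6 5 -2.4 3.5 0 0 0; 6 5 -2.4 6.5 0 0 0; 6 5 -2.4 9 0 0 0' >/dev/null;  python3 -m creep '6 0 0 1.2 0 0 0; 6 0 0 2 0 0 0; 6 0 0 2 0 0 0;6 0 0 2 0 0 0'
python3 - <<'E'
from h import *
print(rel([.3725,-.2825,.138]))
E
```

```text
clock: 29.42
position: [0.3721, -0.2829, 0.1388]
ee_rot: [0.0, 3.141, -0.001]
force: [0.2, 0.1, 0.1]
width: 0.653
gripper_force: 0.0
[-0.04151913  0.04479955  0.08385388]
```

```bash
python3 -m creep '5 0 0 0.08 0 0 0; 4.2 0 0 0.08 0 0 0; 3.7 0 0 0.08 0 0 0; 3 0 0 0.08 0 0 0; 3 0 0 0.08 0 0 0' 15; python3 -m creep '3 0 0 0 0 0 0; 3 0 0 -0.3 0 0 0; 3 0 0 -1 0 0 0; 3 0 0 -2.5 0 0 0; 3 0 0 -5 0 0 0'; python3 -m creep '3 0 0 -3 0 0 0; 3 0 0 -6 0 0 0; 3 0 0 -8 0 0 0; 3 0 0 -9 0 0 0; 3 0 0 -9 0 0 0'
python3 - <<'E'
from h import *
print(rel([.6495,.1733,.278]))
E
```

```text
clock: 30.05
position: [0.3718, -0.2826, 0.1375]
ee_rot: [0.0, 3.141, 0.0]
force: [0.1, 1.4, 0.3]
width: 0.373
gripper_force: 15.0
clock: 30.68
position: [0.3714, -0.2826, 0.1884]
ee_rot: [-0.001, -3.141, -0.0]
force: [1.1, 0.2, -0.2]
width: 0.375
gripper_force: 15.0
clock: 31.3
position: [0.3719, -0.2828, 0.278]
ee_rot: [0.0, 3.14, -0.001]
force: [0.4, -0.4, -0.5]
width: 0.377
gripper_force: 15.0
[-2.77573899e+01  4.56114039e+01  2.18239812e-02]
```

```bash
python3 -m creep '3 -1 1.6 0 0 0 0; 3 -3 5 0 0 0 0; 3 -5.2 8.5 0 0 0 0; 3 -7.4 12.1 0 0 0 0; 3 -9.6 15.7 0 0 0 0'>/dev/null; python3 -m creep '3 -2.2 3.6 0 0 0 0; 3 -4.4 7.2 0 0 0 0; 3 -6.6 10.8 0 0 0 0; 3 -8.8 14.4 0 0 0 0; 3 -11 18 0 0 0 0' >/dev/null; python3 -m creep '3 -2.2 3.6 0 0 0 0; 3 -4.4 7.2 0 0 0 0; 3 -5.8 9.6 0 0 0 0; 3 -6.6 11 0 0 0 0; 3 -7.1 11.9 0 0 0 0'
python3 - <<'E'
from h import *
im=snap("wrist","w8"); t=snap("side","s8"); print(rel([.6495,.1733,.1425]),proj("wrist",[.6495,.1733,.035]))
cv2.imwrite("pics/c8.png",np.hstack([im[50:350,150:550,::-1],cv2.resize(t[80:280,200:467,::-1],(400,300))]))
E
```

```text
clock: 33.17
position: [0.6487, 0.1733, 0.2766]
ee_rot: [-0.001, -3.14, 0.001]
force: [-0.4, -1.1, -0.2]
width: 0.373
gripper_force: 15.0
[-0.0786967  -0.02945978 13.44497687] [323.77167402 176.32046657]
```

View pics/c8.png

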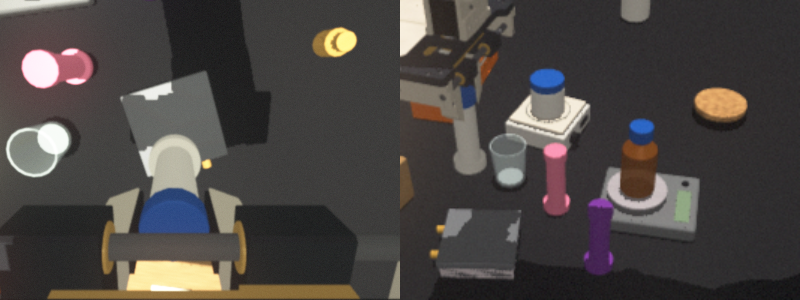

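The tube is upright above the cold plate, whose centre is at about wrist (324,175) against a predicted (324,176). The cork stand is empty again. Lowering.

```bash
python3 -m creep '3 -0.05 0 2 0 0 0; 3 -0.05 0 5 0 0 0; 3 -0.05 0 8 0 0 0; 3 -0.05 0 10.5 0 0 0; 3 -0.05 0 12 0 0 0' >/dev/null; python3 -m creep '3 0 0 0.5 0 0 0; 3 0 0 0.9 0 0 0; 3 0 0 1.1 0 0 0; 3 0 0 1.2 0 0 0;3 0 0 1.2 0 0 0'
python3 - <<'E'
from h import *
print(rel([.6495,.1733,.1425]))
E
```

```text
clock: 34.52
position: [0.6494, 0.1734, 0.1457]
ee_rot: [0.0, 3.141, 0.0]
force: [-0.2, -0.5, -1.3]
width: 0.376
gripper_force: 15.0
[-0.00634931 -0.006951    0.32297236]
```

```bash
python3 -m creep '3 0 0 0.08 0 0 0; 3 0 0 0.16 0 0 0; 3 0 0 0.22 0 0 0; 3 0 0 0.27 0 0 0;3 0 0 0.27 0 0 0'; python3 -m creep '3 0 0 0.04 0 0 0; 3 0 0 0.08 0 0 0; 3 0 0 0.08 0 0 0'
```

```text
clock: 35.15
position: [0.6493, 0.1733, 0.1427]
ee_rot: [-0.0, -3.142, -0.0]
force: [-0.8, 0.9, -1.0]
width: 0.376
gripper_force: 15.0
clock: 35.52
position: [0.6497, 0.1734, 0.1425]
ee_rot: [0.0, 3.141, 0.001]
force: [-0.4, -0.6, 4.9]
width: 0.375
gripper_force: 15.0
```

```bash
python3 -m creep '3.4 0 0 -0.03 0 0 0; 3.7 0 0 -0.03 0 0 0; 4.3 0 0 -0.03 0 0 0; 5 0 0 -0.03 0 0 0; 6 0 0 -0.03 0 0 0'; python3 -m creep '7 0 0 -1 0 0 0; 7 0 0 -3 0 0 0; 7 0 0 -6 0 0 0; 7 0 0 -9 0 0 0; 7 0 0 -12 0 0 0' >/dev/null; python3 -m creep '7 0 5 0 0 0 0; 7 1 10 0 0 0 0; 7 2 15 0 0 0 0; 7 3 20 0 0 0 0; 7 3 20 0 0 0 0'
python3 - <<'E'
from h import *
t=snap("top","t9"); s=snap("side","s9")
cv2.imwrite("pics/c9.png",np.hstack([cv2.resize(t[110:290,180:460,::-1],(467,300)),s[80:380,200:520,::-1]]))
hsv=cv2.cvtColor(t,cv2.COLOR_RGB2HSV); m=cv2.inRange(hsv,(100,140,40),(125,255,255))
for k in cv2.findContours(m,cv2.RETR_EXTERNAL,cv2.CHAIN_APPROX_NONE)[0]:
    (u,v),r=cv2.minEnclosingCircle(k)
    if r>5 and 120<v<260 and u>150: print((u,v),r,[ray("top",u,v,z).round(4)[:2] for z in (.149,.158,.111)])
E
```

```text
clock: 36.15
position: [0.6492, 0.1732, 0.1421]
ee_rot: [-0.0, -3.141, 0.0]
force: [0.1, 0.1, 0.3]
width: 0.611
gripper_force: 0.0
clock: 37.4
position: [0.6165, 0.3797, 0.2622]
ee_rot: [0.012, -3.14, -0.005]
force: [-0.5, 0.1, -0.1]
width: 0.762
gripper_force: 0.0
(325.5, 232.0) 7.159010887145996 [array([0.4584, 0.0057]), array([0.4587, 0.0061]), array([0.457 , 0.0044])]
(255.47500610351562, 153.14999389648438) 6.870181560516357 [array([0.6484, 0.1726]), array([0.6468, 0.1712]), array([0.6552, 0.1784])]
(382.0, 151.17857360839844) 11.356178283691406 [array([ 0.652 , -0.1324]), array([ 0.6504, -0.1306]), array([ 0.659 , -0.1397])]
```

View pics/c9.png

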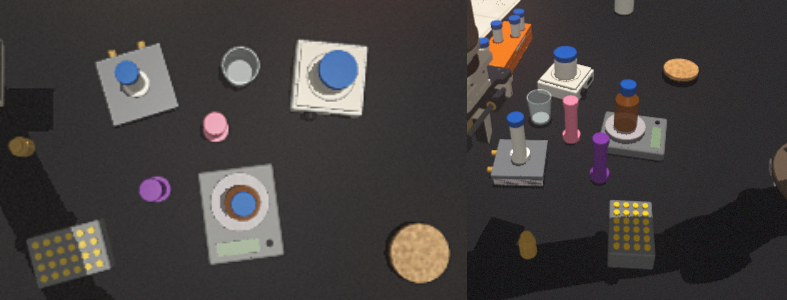

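All three samples stand upright within about 2 mm of their centres: the tube on the cold plate (127,75), the jar on the stirrer (338,70) and the bottle on the pan (242,203). The cork stand (418,252) is empty and the bystanders haven't moved, so I'm handing the job in.

```bash
python3 -m creep '7 0 0 0 0 0 0; 7 0 0 0 0 0 0; 7 0 0 0 0 0 0' >/dev/null; python3 -c "
from cell import job; print(job.sign_off())"
```

```text
the job is handed in; nothing more can be done
None
```

I moved all three samples on by one station, each upright and within about 2 mm of centre, with the cork stand empty again and the tip box, beaker and brass weight untouched; I handed the job in at about 38 s of the 112 s allowed.

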